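# Shut and lock the cheese gift crate

## Task

The wooden gift crate in the packing jig is filled with cheese and ready to go. Using only the fingertips, push its sliding lid fully home, and then swing both steel turn-bars in until they lie square across the lid behind its wooden cleat, so that it is locked. Do not lift the crate out of its jig, and leave the two loose cheeses, the label roll and the jar where they stand.

Things in the scene. Friction and masses are not known exactly. Their poses are not given: they have to be found in the camera images.
- crate: wooden gift crate 180 (x) x 260 (y) x 95 mm high, about 2.4 kg, loose (1.5 mm play) in a jig: fixed board 10 mm thick with four steel corner angles. Origin: centre of its underside, 10 mm above the bench; z up; y along the crate: the lid closes towards +y, opens towards -y. Rims 20 mm wide on both long sides, tops at z 95 mm. Position and yaw vary.
- lid (a joint): sliding plywood lid, 136 mm wide (x), 249 mm long, top 94 mm above the crate's origin. Value (m): how far it stands out towards the crate's -y: 0 = fully home against its stop, 0.135 = farthest out. The two cheeses inside lie below it and are fixed to the crate. Friction about 2 N; it stays where it is left.
- cleat (a point): top centre of the wooden cleat, the push bar fixed on the lid: 76 mm long (crate x), 14 mm thick (crate y), 24 mm tall above the lid. In the crate's frame it lies at x 0, y -85 mm minus the lid's value, z 118 mm. Push its -y face towards the crate's +y. The lid goes on, flat, 38 mm beyond that face (towards -y).
- bar_near (a joint): steel turn-bar on the crate's -x rim, 74 x 16 x 8 mm, underside 97 mm above the crate's origin, on a vertical pivot. Rad: 0 = square across the lid, at its stop, pointing to crate +x (locked, 2 mm behind the home cleat's -y face); 1.55 = parked, pointing to crate -y. Growing = clockwise from above. About 1 N at the post turns it; it stays where it is left.
- near_post (a point): centre of the top of the upright steel post near the free end of bar_near: 14 mm diameter, 22 mm tall above the bar, top 127 mm above the crate's origin, 55 mm from the pivot. Push it round.
- near_pivot (a point): pivot of bar_near, on the bar's upper face: at x -79, y -102, z 105 mm in the crate's frame.
- bar_far (a joint): the mirror image of bar_near on the rim of the crate's +x side. 0 = square across the lid, against its stop, pointing to the crate's -x (locked); 1.55 = parked, pointing to the crate's -y. Growing values turn it counter-clockwise seen from above. As stiff as bar_near.
- far_post (a point): centre of the top of the upright post near the free end of bar_far, same sizes as near_post, 55 mm from its pivot.
- far_pivot (a point): pivot of bar_far, on the bar's upper face: at x +79, y -102, z 105 mm in the crate's frame.
- cheese_a: bystander: loose cheese wheel, 100 mm diameter, 62 mm high, standing beyond the crate's -y end. Origin: centre of its underside.
- cheese_b: bystander: loose cheese wheel, 100 mm diameter, 62 mm high, beyond the crate's far (+x) side. Origin: centre of its underside.
- label_roll: bystander: loose paper label roll standing on end, 84 mm diameter, 55 mm high, beyond the crate's +y end. Origin: centre of its underside.
- jar: bystander: loose glass jar with a steel cap, 68 mm diameter, 100 mm high, beyond the crate's +y end. Origin: centre of its underside.

How it is judged:
On the way, in this order (a step that is already met when the one before it is completed fails the run):
1. the lid is pushed fully home (within 4 mm) (value of joint lid below 0.004 m), for 0.2 s.
2. then both turn-bars are swung in square across the lid (within 0.15 rad) (value of joint each of bar_near, bar_far below 0.15 rad), for 0.2 s.
At the end, for the whole second after the job is handed in: The lid is within 4 mm of fully home, both turn-bars lie within 0.15 rad of square across the lid, and the crate stands still and flat in its jig, within 8 mm of where it began (all of step 2 and value of joint lid below 0.004 m and distance of crate from where it was at the start of the episode below 0.008 m and angle between crate's own z axis and vertical below 0.03 rad and linear speed of crate below 0.01 m/s); the robot touches nothing.
It fails at once if a turn-bar is swung half in (under 0.8 rad) while the lid is still more than 8 mm out (value of joint lid above 0.008 m and value of joint any of bar_near, bar_far below 0.8 rad).
It fails at once if the crate is lifted or tipped in its jig (moved over 15 mm or tilted over 0.1 rad) (distance of crate from where it was at the start of the episode above 0.015 m or angle between crate's own z axis and vertical above 0.1 rad).
It fails at once if a bystander is lifted, or moved by more than 15 mm (distance of any of cheese_a, cheese_b, label_roll, jar from where it was at the start of the episode above 0.015 m).
It also fails if it takes over 58 s, if anything falls off the work surface, if the arm or the gripper's body presses on something with over 40 N, if the wrist force passes 120 N, or if a joint passes its speed limit or range.

## Robot

A 7-joint arm with a two-finger parallel gripper is mounted at the origin on the work surface. World frame = base frame: x ahead of the robot, y to its left, z up, the work surface at z = 0. Lengths are in m, angles in rad, forces in N, time in s.
With the tool pointing down it reaches from about 0.4 to 0.875 m from the base axis. Payload 6.5 kg.
Tool frame: the origin (TCP) lies midway between the tips of the shut fingers; the grasp point (between the pads) lies 19 mm behind it; z points along the fingers, y is the line along which they close (so a half turn about z gives the same grasp; the last joint's range is limited). The gripper opens to 88 mm and grips with 3 to 60 N. Pads are 18 mm wide; open, the fingers measure 123 mm over their backs; the gripper's body (75 mm by 187 mm) begins 45 mm behind the grasp point.
Start: joints at [1.116, 0.536, -0.004, 1.538, 0.003, 1.067, -0.071], TCP at [0.246, -0.601, 0.239] pointing down, gripper open.
Joint ranges: [-2.7, 2.7], [-0.37, 2.16], [-1.27, 1.26], [0.24, 2.4], [-1.31, 4.45], [0.19, 1.91], [-2.76, 2.76]. Speed limits (rad/s): [2.39, 2.39, 3.14, 3.14, 3.14, 3.14, 3.14].

## Interface

Orientations are given as a unit quaternion [x, y, z, w].
In Python, from workcell import robot gives the robot as it stands. The module is installed in compiled form; this text tells all that it offers.
- The arm moves only by the tool play_rows, never from a script. Its argument "deltas" is a list of rows, each a list of 5 numbers: the shift along the tool's x, y, z scaled (see below), then the turn about the tool's z scaled (see below), then the opening, from -1 (shut) to 1 (fully open). In form: [[tx, ty, tz, yaw, fingers], ...]. A call has 1 to 10 rows; each row shifts and turns the commanded pose from where the row before left it, along the tool's axes as they then stand; what a row does not reach is not made up. The controller multiplies each number of a shift by 0.04 m and each number of a turn by 0.12 rad. A row lasts 1/12 s, in which the tool goes at most 41.7 mm and 7.16 degrees, less where a joint would pass 70% of its speed; a pose out of reach is approached as far as the arm can. A call with a number of a shift or a turn outside -1 to 1 is refused whole. A call with a gripper value outside its range is refused whole. The fingers move at their own pace and stop on an object; "grip_force" is the grip in N (left out, the last holds). Time passes only in rows, so rows that do not move let the fingers close. It gives the time, the measured TCP pose, the force, the opening and the grip force at its end, in the units of the state.
- robot.read_state(): the state, without advancing time (a new reading comes with each control period).
- robot.grab_frame(name): name is "scene" or "top" or "wrist"; returns a dict with "img" (480x640x3 uint8, red, green, blue), "intrinsics" (3x3 intrinsics, pixels), "dist" ([k1, k2, p1, p2, k3] as OpenCV has them; the pictures are not rectified), "R" (3x3) and "t" (3): a world point X has camera coordinates R X + t. Camera axes: x right, y down, z forward; pixel columns grow to the right and rows downward; lengths in m; the calibration is good to about 2 mm. A picture is of the moment at which its call begins. There is no depth.
- robot.job_done(): hands the job in; it is judged then, once.
The state is a dict: "t": time; "joint_pos": joint angles; "joint_vel": joint speeds; "joint_efforts": joint torques, N m; "eef_pos": TCP position; "orientation": TCP orientation; "ft_force": force on the tool from outside, world axes, zero at the start; "moment": the same for the moment, N m; "gripper_width": finger opening in m; "grip_force": force on a finger pad.
Only numpy, scipy, OpenCV 4.12 (cv2) and the standard library are available. Lean on these libraries where they do the work, as an engineer would, in place of code of your own. Each camera call takes 0.05 s, during which the arm holds its last target. There are 200 camera calls.

## Working session

There is one attempt and no reset: what is moved stays moved. The work goes in short steps, Python scripts to look and compute and a tool call to move; the robot and the scene stay as the last step left them, time stands still between calls to the robot, and variables do not carry over. Pictures are saved under pics/ and viewed, at most 10 in all, crops included, and the job is handed in when it is done.

Besides the shell and the picture viewer there is one more tool, called after "Call:" by a JSON object that holds its "method" and its "body", one argument or row to a line. play_rows: Moves the arm, as the interface text tells. Its arguments: {"type":"object","properties":{"deltas":{"type":"array"},"grip_force":{"type":"number"}},"required":["deltas"]}

```bash
mkdir -p pics; python3 - <<'E'
from workcell import robot
import cv2,pickle
d={n:robot.grab_frame(n) for n in("scene","top")}
pickle.dump(d,open('f.pkl','wb'))
for n in d: cv2.imwrite(f'pics/{n}0.png',d[n]["img"][:,:,::-1]); print(n,d[n]["R"],d[n]["t"],d[n]["intrinsics"],d[n]["dist"])
print(robot.read_state())
E
```

```text
scene [[-0.75564269  0.6549379   0.00777633]
 [ 0.50767458  0.59315487 -0.62484704]
 [-0.41384857 -0.46821325 -0.78070847]] [ 0.4780876  -0.23727726  1.5909334 ] [[498.12028047   0.         330.00335534]
 [  0.         498.12028047 239.78149551]
 [  0.           0.           1.        ]] [-0.00161579  0.          0.          0.          0.        ]
top [[ 0.02758316 -0.99959909 -0.00638984]
 [-0.98888635 -0.02635222 -0.14631932]
 [ 0.14609227  0.01035477 -0.98921677]] [0.01427531 0.64461669 1.38986959] [[622.00869594   0.         324.28512197]
 [  0.         622.00869594 245.6211844 ]
 [  0.           0.           1.        ]] [-0.1861097  0.         0.         0.         0.       ]
{'t': 0.1, 'joint_pos': array([ 1.1158128 ,  0.53709419, -0.00445741,  1.53878001,  0.00259762,
        1.06728768, -0.07124028]), 'joint_vel': array([ 8.49137586e-04, -4.60546634e-04,  1.15008384e-05, -1.86012025e-03,
        1.70757783e-03, -1.61246411e-04,  4.70464588e-04]), 'joint_efforts': array([ 1.75440087e-03, -5.72084713e+01,  9.93578397e-01, -2.52228659e+01,
       -5.62056934e-02,  1.34519034e-02,  7.61064086e-06]), 'eef_pos': array([ 0.24617817, -0.60097458,  0.23792183]), 'orientation': array([ 9.81160558e-01,  1.93192518e-01, -2.01706498e-04, -7.55252280e-04]), 'ft_force': array([ 0.033066  , -0.44785871,  0.54038627]), 'moment': array([-0.00184166, -0.02592108, -0.02314495]), 'grip_force': 0.0, 'gripper_width': 0.08759131602601662}
```

View pics/top0.png

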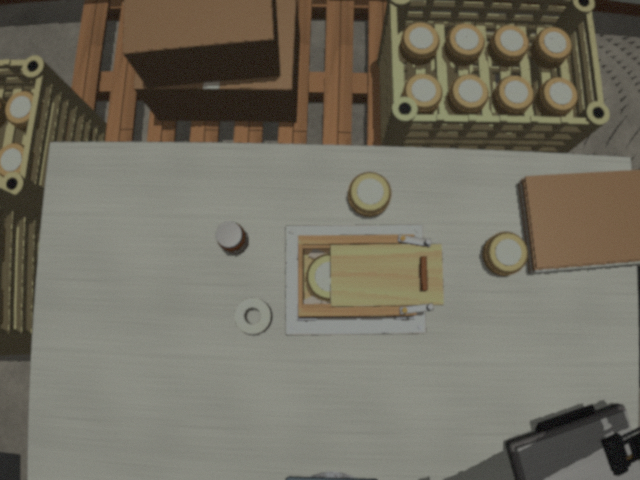

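View pics/scene0.png

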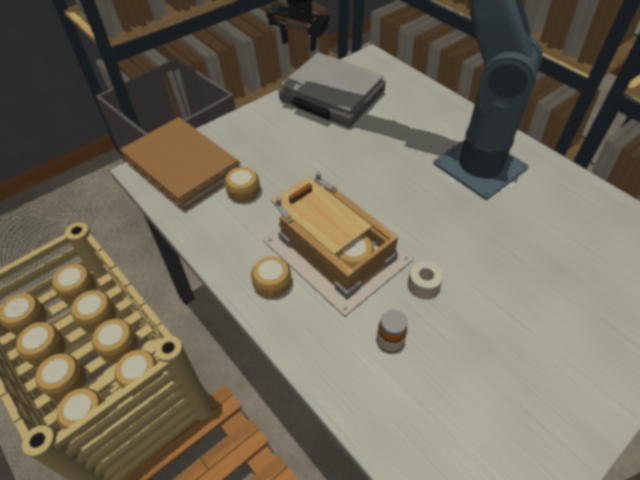

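The top view shows the crate at about (360,275), its +y end to the left. The cleat is at (424,274), the near bar at (418,309) and the far bar at (415,240), both parked. Cheese A is at (505,253), to the right of the crate.

```bash
cat >h.py <<'E'
import numpy as np,cv2
def ray(f,px,z):
    p=cv2.undistortPoints(np.array(px,float).reshape(-1,1,2),f["intrinsics"],f["dist"]).reshape(-1,2)
    d=np.c_[p,np.ones(len(p))]@f["R"]; c=-f["R"].T@f["t"]
    return c+d*((z-c[2])/d[:,2])[:,None]
def proj(f,X):
    return cv2.projectPoints(np.array(X,float).reshape(-1,1,3),cv2.Rodrigues(f["R"])[0],f["t"],f["intrinsics"],f["dist"])[0].reshape(-1,2)
E
python3 - <<'E'
import pickle;from h import *
d=pickle.load(open('f.pkl','rb'));f=d["top"];im=f["img"]
hsv=cv2.cvtColor(im,cv2.COLOR_RGB2HSV)
for p in [(350,240),(350,312),(424,274),(360,275),(415,240),(418,308),(300,330)]: print(p,im[p[1],p[0]],hsv[p[1],p[0]])
roi=np.zeros(im.shape[:2],np.uint8);roi[225:335,285:450]=1
h,s,v=cv2.split(hsv)
def comps(m,zz,name,mn=15):
    n,l,st,c=cv2.connectedComponentsWithStats((m&(roi>0)).astype(np.uint8))
    for i in range(1,n):
        if st[i,4]<mn: continue
        pts=np.argwhere(l==i)[:,::-1]
        r=cv2.minAreaRect(pts.astype(np.float32)); print(name,st[i],c[i].round(1),ray(f,c[i],zz).round(4),'box',ray(f,cv2.boxPoints(r),zz)[:,:2].round(4).tolist())
comps((h<14)&(s>120)&(v<120),.128,'cleat')
comps((h<16)&(s>110)&(v>=120),.105,'rim')
comps((s<40)&(v>170),.12,'bar')
c=im[215:345,275:455];cv2.imwrite('pics/c1.png',cv2.resize(c[:,:,::-1],None,fx=4.4,fy=4.4,interpolation=cv2.INTER_CUBIC))
E
```

```text
(350, 240) [137 113  81] [ 17 104 137]
(350, 312) [136 111  78] [ 17 109 136]
(424, 274) [98 67 47] [ 12 133  98]
(360, 275) [142 126  92] [ 20  90 142]
(415, 240) [141 141 139] [ 30   4 141]
(418, 308) [141 144 143] [ 80   5 144]
(300, 330) [141 144 141] [ 60   5 144]
cleat [421 257   6  33 132] [423.3 272.9] [[ 0.578 -0.186  0.128]] box [[0.6126, -0.1807], [0.6129, -0.1917], [0.5429, -0.1922], [0.5427, -0.1812]]
```

View pics/c1.png

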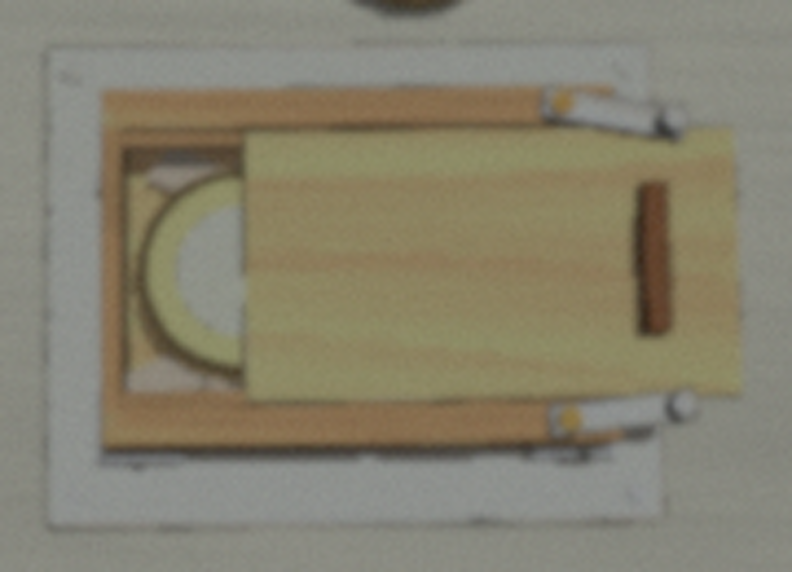

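The crop shows the pivots' brass caps at crop (563,102) and (570,419), and the post tops at (676,120) and (684,404). The cleat is at (653,258). Both bars are nearly parked, with their free ends turned slightly in over the lid.

```bash
python3 - <<'E'
import pickle;from h import *
d=pickle.load(open('f.pkl','rb'));f=d["top"]
P=lambda a:(np.array(a)+.5)/4.4-.5+[275,215]
fp,np_=ray(f,P([(563,102),(570,419)]),.116)
fo,no=ray(f,P([(676,120),(684,404)]),.137)
cl=ray(f,P([(653,258)]),.128)[0]
fr=ray(f,P([(103,90),(103,448)]),.105)   # +y end corners of crate
print('piv',fp,np_,np.linalg.norm(fp-np_),'posts',fo,no,'cleat',cl)
ex=(fp-np_)[:2];yaw=np.arctan2(ex[1],ex[0]);print('yaw piv',yaw, 'end',fr)
e=fr[0]-fr[1];print('yaw end',np.arctan2(e[1],e[0]),np.linalg.norm(e))
b=ray(f,P([(48,48),(48,525),(660,523),(645,48)]),.01);print('board',b)
for yw in (yaw,):
  ex=np.array([np.cos(yw),np.sin(yw)]);ey=np.array([-ex[1],ex[0]])
  o=(fp+np_)[:2]/2+.102*ey;print('origin',o)
  for n,p in(('near',no),('far',fo),('cleat',cl),('e1',fr[0]),('e2',fr[1])): print(n,'crate xy',(p[:2]-o)@ex,(p[:2]-o)@ey)
for n,p in (('cheese_a',(505,253)),('cheese_b',(370,193))): print(n,ray(f,[p],.062))
R=d["scene"]; print(proj(R,[fp,np_,fo,no,cl]))
im=R["img"][160:280,250:410];cv2.imwrite('pics/s1.png',cv2.resize(im[:,:,::-1],None,fx=5,fy=5,interpolation=cv2.INTER_CUBIC))
E
```

```text
piv [ 0.65593899 -0.14130436  0.116     ] [ 0.49732467 -0.14657087  0.116     ] 0.15870172292357548 posts [ 0.64500999 -0.19514597  0.137     ] [ 0.50486162 -0.19991962  0.137     ] cleat [ 0.5771088 -0.1854023  0.128    ]
yaw piv 0.03319106946480794 end [[0.65765855 0.09019689 0.105     ]
 [0.47747107 0.08424625 0.105     ]]
yaw end 0.03301269295970004 0.1802857053627286
board [[ 0.69552398  0.12594265  0.01      ]
 [ 0.43882271  0.11683895  0.01      ]
 [ 0.44797727 -0.20835532  0.01      ]
 [ 0.70428289 -0.19828066  0.01      ]]
origin [ 0.57324696 -0.04199379]
near crate xy -0.07358843850664205 -0.15556948547796284
far crate xy 0.06664115036269458 -0.1554492810025575
cleat crate xy -0.0008992965881581301 -0.14345767650415617
e1 crate xy 0.08875183663910585 0.12931667667441443
e2 crate xy -0.09153386585544147 0.12934883540828743
cheese_a [[ 0.63572529 -0.38735141  0.062     ]]
cheese_b [[ 0.76806303 -0.07104723  0.062     ]]
[[287.99828218 216.48445132]
 [332.63246452 187.08309745]
 [278.20873029 197.45655987]
 [317.89252197 172.39460733]
 [300.82599359 189.84071979]]
```

View pics/s1.png

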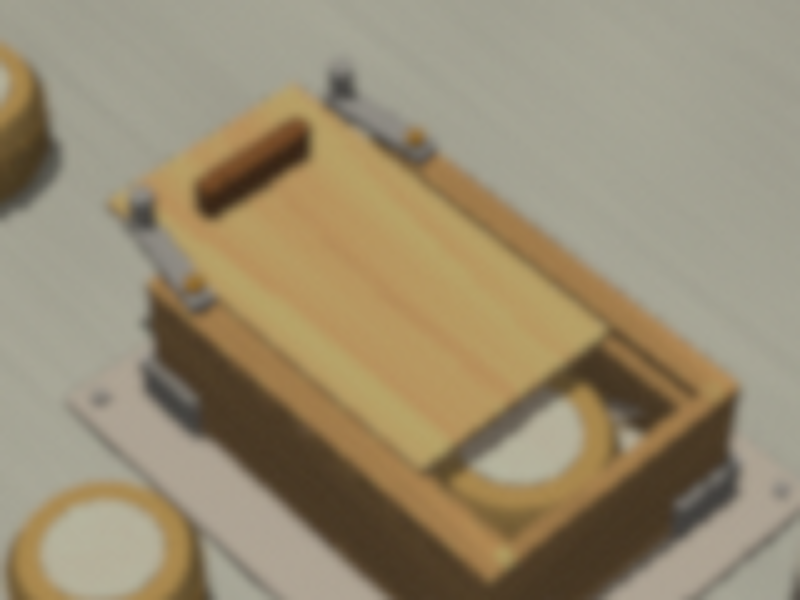

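Call:
{"method": "play_rows", "body": {
  "deltas": [
    [0, 0, 0, -1, -1],
    [0, 0, 0, -1, -1],
    [0, 0, 0, -1, -1],
    [0, 0, 0, -1, -1],
    [0, 0, 0, -1, -1],
    [0, 0, 0, -1, -1],
    [0, 0, 0, -1, -1],
    [0, 0, 0, -1, -1],
    [0, 0, 0, -1, -1],
    [0, 0, 0, -1, -1]
  ],
  "grip_force": 20
}}

```text
t: 0.93
eef_pos: [0.2462, -0.6012, 0.2382]
orientation: [0.699, 0.716, 0.0, -0.0]
ft_force: [0.2, 0.4, 0.1]
gripper_width: 0.0234
grip_force: 0.0
```

Call:
{"method": "play_rows", "body": {
  "deltas": [
    [0.6, 0.6, 0, -0.12, -1],
    [0.9, 0.85, 0, 0, -1],
    [0.9, 0.85, 0, 0, -1],
    [0.9, 0.85, 0, 0, -1],
    [0.9, 0.85, 0, 0, -1],
    [0.9, 0.85, 0, 0, -1],
    [0.9, 0.85, 0, 0, -1],
    [0.9, 0.85, 0, 0, -1],
    [0.9, 0.85, 0, 0, -1],
    [0.6, 0.6, 0, 0, -1]
  ]
}}

```text
t: 1.77
eef_pos: [0.5157, -0.2993, 0.2386]
orientation: [0.695, 0.719, 0.0, -0.0]
ft_force: [-0.6, -0.4, 0.2]
gripper_width: 0.0002
grip_force: 0.0
```

```bash
cat >>h.py <<'E'
def where():
    from workcell import robot
    from scipy.spatial.transform import Rotation as Ro
    s=robot.read_state();R=Ro.from_quat(s["orientation"]).as_matrix();y=.0332
    C=np.array([[np.cos(y),np.sin(y)],[-np.sin(y),np.cos(y)]])
    l=C@(s["eef_pos"][:2]-[.57325,-.0420])
    print('t',s["t"],'local',l.round(4),'z',s["eef_pos"][2].round(4),'toolx local deg',np.degrees(np.arctan2(R[1,0],R[0,0])-y).round(2),'F',(C@s["ft_force"][:2]).round(1),s["ft_force"][2].round(1),'w',s["gripper_width"],'j',s["joint_pos"].round(2))
    return l,R
def to(tx,ty,z=None):
    l,R=where();from workcell import robot
    y=.0332;C=np.array([[np.cos(y),-np.sin(y)],[np.sin(y),np.cos(y)]])
    e=robot.read_state()["eef_pos"];d=np.r_[C@(np.array([tx,ty])-l),0 if z is None else z-e[2]]
    print('units',(R.T@d/.04).round(2))
E
python3 -c "
from h import *;to(0,-.185,.112)"
```

```text
t 1.7667 local [-0.0661 -0.2553] z 0.2386 toolx local deg 90.08 F [-0.6 -0.3] 0.2 w 0.00021960295258504817 j [ 0.73  0.47 -0.38  1.67  0.2   1.04  0.32]
units [1.75 1.65 3.17]
```

Call:
{"method": "play_rows", "body": {
  "deltas": [
    [0.6, 0.6, 0, 0, -1],
    [0.6, 0.6, 0, 0, -1],
    [0.5, 0.4, 0, 0, -1],
    [0, 0, 0, 0, -1],
    [0, 0, 0.8, 0, -1],
    [0, 0, 0.8, 0, -1],
    [0, 0, 0.6, 0, -1],
    [0, 0, 0.4, 0, -1],
    [0, 0, 0.3, 0, -1],
    [0, 0, 0, 0, -1]
  ]
}}

```text
t: 2.6
eef_pos: [0.5738, -0.2325, 0.1199]
orientation: [0.696, 0.718, -0.001, -0.002]
ft_force: [-0.4, 0.0, -1.0]
gripper_width: 0.0003
grip_force: 0.0
```

```bash
python3 - <<'E'
from h import *;to(0,-.1595,.112)
from workcell import robot
f=robot.grab_frame("wrist");cv2.imwrite('pics/w1.png',f["img"][:,:,::-1])
E
```

```text
t 2.6 local [-0.0058 -0.1904] z 0.1199 toolx local deg 89.94 F [-0.4  0. ] -1.0 w 0.0002808485414730119 j [ 0.56  0.66 -0.35  1.69  0.28  0.85  0.12]
units [0.77 0.14 0.2 ]
```

View pics/w1.png

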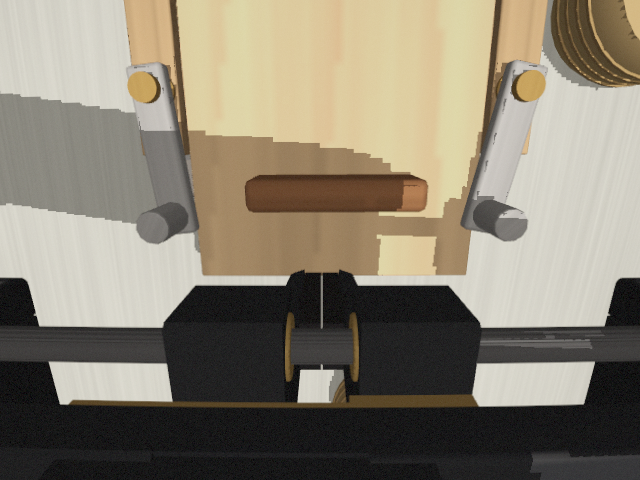

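The wrist view shows the shut tips at (321,272), at the lid's end and centred. The cleat is ahead at (335,193), and both posts lie well outside.

Call:
{"method": "play_rows", "body": {
  "deltas": [
    [0.15, 0.13, 0.0, 0, -1],
    [0.2, 0, 0.08, 0, -1],
    [0.15, 0, 0.08, 0, -1],
    [0.1, 0, 0, 0, -1],
    [0.1, 0, 0, 0, -1],
    [0.1, 0, 0, 0, -1],
    [0.1, 0, 0, 0, -1],
    [0.1, 0, 0, 0, -1],
    [0.1, 0, 0, 0, -1],
    [0.1, 0, 0, 0, -1]
  ]
}}

```text
t: 3.48
eef_pos: [0.5795, -0.1845, 0.1165]
orientation: [0.696, 0.718, -0.0, 0.0]
ft_force: [0.6, -2.4, 1.9]
gripper_width: 0.0008
grip_force: 1.1
```

```bash
python3 - <<'E'
from h import *;to(0,-.101,.113)
E
```

```text
t 3.4833 local [ 0.0016 -0.1426] z 0.1165 toolx local deg 89.93 F [ 0.5 -2.4] 1.9 w 0.000822304052495639 j [ 0.49  0.64 -0.35  1.72  0.29  0.82  0.03]
units [ 1.04 -0.04  0.09]
```

Call:
{"method": "play_rows", "body": {
  "deltas": [
    [0.15, -0.02, 0.05, 0, -1],
    [0.15, 0, 0, 0, -1],
    [0.15, 0, 0, 0, -1],
    [0.15, 0, 0, 0, -1],
    [0.1, 0, 0, 0, -1],
    [0.1, 0, 0, 0, -1],
    [0.1, 0, 0, 0, -1],
    [0.05, 0, 0, 0, -1],
    [0, 0, 0, 0, -1]
  ]
}}

```text
t: 4.23
eef_pos: [0.5773, -0.1455, 0.1142]
orientation: [0.695, 0.719, 0.0, -0.0]
ft_force: [0.3, -1.4, -0.7]
gripper_width: 0.0004
grip_force: 0.0
```

```bash
python3 - <<'E'
from h import *;to(0,-.101,.113)
E
```

```text
t 4.2333 local [ 0.0006 -0.1036] z 0.1142 toolx local deg 90.0 F [ 0.2 -1.4] -0.7 w 0.00044554002501896305 j [ 0.43  0.63 -0.36  1.76  0.29  0.8  -0.03]
units [ 0.07 -0.01  0.03]
```

Call:
{"method": "play_rows", "body": {
  "deltas": [
    [0.05, 0, 0, 0, -1],
    [0.05, 0, 0, 0, -1],
    [0.04, 0, 0, 0, -1],
    [0.03, 0, 0, 0, -1],
    [0, 0, 0, 0, -1]
  ]
}}

```text
t: 4.65
eef_pos: [0.5771, -0.1434, 0.1143]
orientation: [0.696, 0.718, -0.001, 0.002]
ft_force: [-0.3, -8.8, -0.9]
gripper_width: 0.0006
grip_force: 4.4
```

```bash
python3 - <<'E'
from h import *;to(0,-.101,.113)
E
```

```text
t 4.65 local [ 0.0005 -0.1014] z 0.1143 toolx local deg 89.82 F [-0.6 -8.8] -0.9 w 0.0005690283812082205 j [ 0.42  0.63 -0.35  1.76  0.29  0.8  -0.04]
units [ 0.01 -0.01  0.03]
```

Call:
{"method": "play_rows", "body": {
  "deltas": [
    [0.04, 0, 0, 0, -1],
    [0, 0, 0, 0, -1],
    [0, 0, 0, 0, -1],
    [-0.2, 0, 0, 0, -1],
    [-0.2, 0, -0.1, 0, -1],
    [0, 0, -0.6, 0, -1],
    [0, 0, -0.6, 0, -1],
    [-0.6, -0.8, 0, 0, -1],
    [-0.6, -0.8, 0, 0, -1],
    [-0.3, -0.5, 0, 0, -1]
  ]
}}

```text
t: 5.48
eef_pos: [0.4929, -0.2195, 0.1666]
orientation: [0.696, 0.718, -0.001, -0.0]
ft_force: [-1.0, -0.6, -0.1]
gripper_width: 0.0005
grip_force: 0.0
```

Call:
{"method": "play_rows", "body": {
  "deltas": [
    [0, 0, 0, 1, -1],
    [0, 0, 0, 1, -1],
    [0, 0, 0, 1, -1],
    [0, 0, 0, 1, -1],
    [0, 0, 0, 1, -1],
    [0, 0, 0, 1, -1],
    [0, 0, 0, 0.5, -1],
    [0, 0, 0, 0, -1]
  ]
}}

```text
t: 6.15
eef_pos: [0.4958, -0.2163, 0.1665]
orientation: [0.917, 0.399, 0.0, -0.0]
ft_force: [-0.0, -0.4, -0.5]
gripper_width: 0.0004
grip_force: 0.0
```

```bash
python3 - <<'E'
from h import *;to(-.0891,-.1825,.121)
from workcell import robot
f=robot.grab_frame("top");c=f["img"][215:345,275:455];cv2.imwrite('pics/c2.png',cv2.resize(c[:,:,::-1],None,fx=4.4,fy=4.4,interpolation=cv2.INTER_CUBIC))
E
```

```text
t 6.15 local [-0.0832 -0.1716] z 0.1665 toolx local deg 45.18 F [-0.  -0.4] -0.5 w 0.00043120491104951 j [ 0.49  0.46 -0.2   1.88  0.12  0.82 -0.53]
units [-0.3   0.09  1.14]
```

View pics/c2.png

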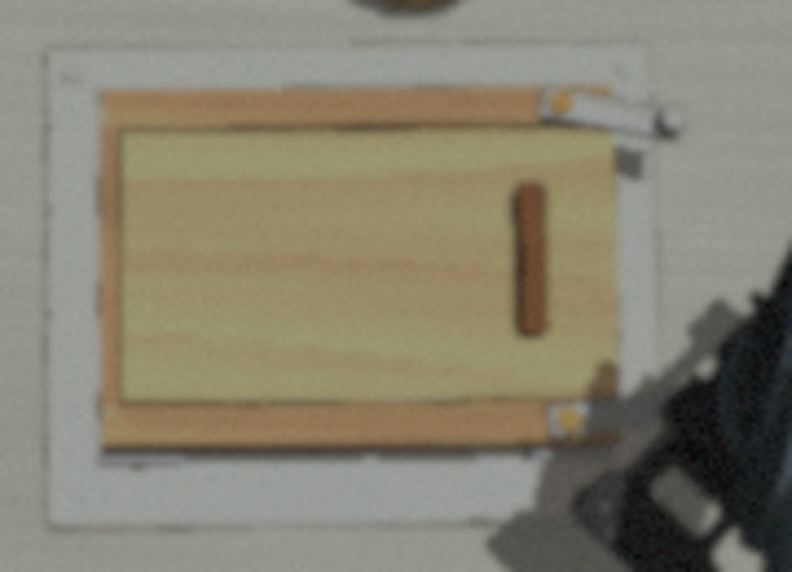

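The view shows the lid fully home against its end stop, with no gap at crop (122,265). The cleat is now at (530,258) and the far bar has not moved.

Call:
{"method": "play_rows", "body": {
  "deltas": [
    [-0.3, 0.09, 0, 0, -1],
    [0, 0, 0.5, 0, -1],
    [0, 0, 0.4, 0, -1],
    [0, 0, 0.24, 0, -1],
    [0, 0, 0, 0, -1],
    [0.2, 0, 0, 0, -1],
    [0.2, 0, 0, 0, -1],
    [0.2, 0, 0, 0, -1]
  ]
}}

```text
t: 6.87
eef_pos: [0.5075, -0.2108, 0.1216]
orientation: [0.916, 0.4, 0.0, 0.001]
ft_force: [0.1, -4.2, -0.2]
gripper_width: 0.0004
grip_force: 1.8
```

```bash
python3 - <<'E'
from h import *;to(-.0297,-.119,.121)
E
```

```text
t 6.8667 local [-0.0713 -0.1665] z 0.1216 toolx local deg 45.26 F [-0.  -4.2] -0.2 w 0.0004079675275120569 j [ 0.46  0.53 -0.19  1.89  0.14  0.73 -0.56]
units [ 1.58 -0.1   0.02]
```

Call:
{"method": "play_rows", "body": {
  "deltas": [
    [0.2, -0.03, 0, 0, -1],
    [0.2, -0.03, 0, 0, -1],
    [0.2, -0.03, 0, 0, -1],
    [0.2, 0, 0, 0, -1],
    [0.2, 0, 0, 0, -1],
    [0.2, 0, 0, 0, -1],
    [0.1, 0, 0, 0, -1],
    [0.1, 0, 0, 0, -1],
    [0.1, 0, 0, 0, -1],
    [0, 0, 0, 0, -1]
  ]
}}

```text
t: 7.7
eef_pos: [0.5442, -0.163, 0.1202]
orientation: [0.916, 0.4, -0.001, -0.001]
ft_force: [-2.9, 0.8, -0.3]
gripper_width: 0.0007
grip_force: 0.7
```

```bash
python3 - <<'E'
from h import *;to(-.0297,-.119,.121)
E
```

```text
t 7.7 local [-0.0331 -0.1199] z 0.1202 toolx local deg 45.32 F [-2.9  0.9] -0.3 w 0.0007306170732299915 j [ 0.36  0.56 -0.19  1.84  0.15  0.76 -0.66]
units [ 0.08  0.04 -0.02]
```

Call:
{"method": "play_rows", "body": {
  "deltas": [
    [0.06, 0, 0, 0, -1],
    [0.05, -0.03, 0, 0, -1],
    [0.04, -0.03, 0, 0, -1],
    [0.03, -0.02, 0, 0, -1],
    [0, 0, 0, 0, -1]
  ]
}}

```text
t: 8.12
eef_pos: [0.5449, -0.1576, 0.1201]
orientation: [0.917, 0.4, -0.002, -0.0]
ft_force: [-7.3, -1.9, 1.6]
gripper_width: 0.0007
grip_force: 3.5
```

```bash
python3 - <<'E'
from h import *;to(-.0297,-.119,.121)
E
```

```text
t 8.1167 local [-0.0322 -0.1146] z 0.1201 toolx local deg 45.21 F [-7.4 -1.7] 1.6 w 0.0006533760252514539 j [ 0.34  0.56 -0.19  1.84  0.15  0.76 -0.67]
units [-0.03  0.12 -0.02]
```

Call:
{"method": "play_rows", "body": {
  "deltas": [
    [-0.2, 0, 0, 0, -1],
    [-0.2, 0, 0, 0, -1],
    [0, 0, -0.6, 0, -1],
    [0, 0, -0.6, 0, -1],
    [0.2, 0.6, 0, -1, -1],
    [0, 0.5, 0, -1, -1],
    [0, 0.5, 0, -1, -1],
    [0, 0.3, 0, -1, -1],
    [0, 0, 0, -1, -1],
    [0, 0, 0, -1, -1]
  ]
}}

```text
t: 8.95
eef_pos: [0.6051, -0.2059, 0.169]
orientation: [0.715, 0.699, 0.001, 0.001]
ft_force: [-0.1, -0.3, -0.1]
gripper_width: 0.0005
grip_force: 0.0
```

Call:
{"method": "play_rows", "body": {
  "deltas": [
    [0, 0, 0, -1, -1],
    [0, 0, 0, -1, -1],
    [0, 0, 0, -1, -1],
    [0, 0, 0, -1, -1],
    [0, 0, 0, -1, -1],
    [0, 0, 0, -1, -1],
    [0, 0, 0, -1, -1],
    [0, 0, 0, -0.1, -1],
    [0, 0, 0, 0, -1]
  ]
}}

```text
t: 9.7
eef_pos: [0.6043, -0.2055, 0.1689]
orientation: [0.366, 0.93, 0.0, 0.001]
ft_force: [-0.8, 0.4, -0.6]
gripper_width: 0.0003
grip_force: 0.0
```

```bash
python3 - <<'E'
from h import *;to(.0821,-.1823,.121)
from workcell import robot
f=robot.grab_frame("top");c=f["img"][215:345,275:455];cv2.imwrite('pics/c3.png',cv2.resize(c[:,:,::-1],None,fx=4.4,fy=4.4,interpolation=cv2.INTER_CUBIC))
E
```

```text
t 9.7 local [ 0.0256 -0.1644] z 0.1689 toolx local deg 135.12 F [-0.8  0.4] -0.6 w 0.0002841302989501057 j [ 0.63  0.66 -0.55  1.6   0.39  0.99  0.78]
units [-1.32  0.68  1.2 ]
```

View pics/c3.png

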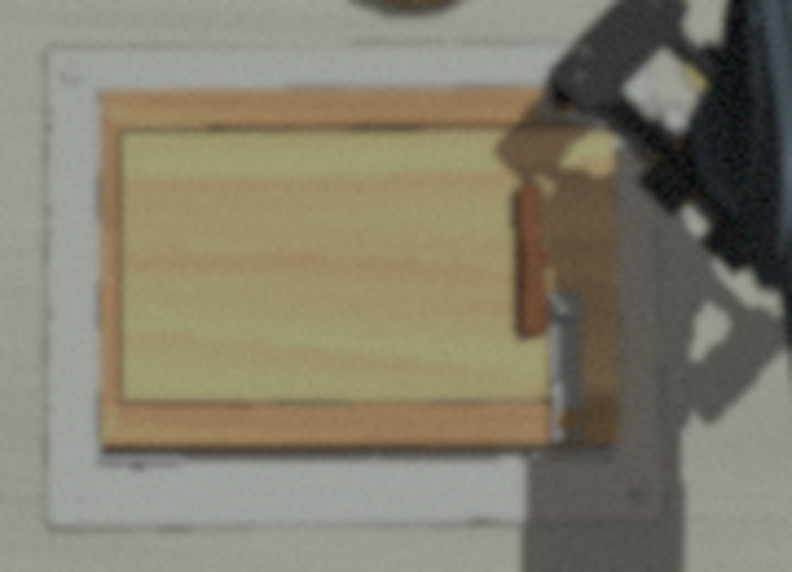

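The view shows the near bar square across the lid at crop (565,370), behind the cleat. The crate and lid have not shifted. Next is the far bar.

Call:
{"method": "play_rows", "body": {
  "deltas": [
    [-0.5, 0.25, 0, 0, -1],
    [-0.5, 0.25, 0, 0, -1],
    [-0.32, 0.18, 0, 0, -1],
    [0, 0, 0, 0, -1],
    [0, 0, 0.5, 0, -1],
    [0, 0, 0.4, 0, -1],
    [0, 0, 0.2, 0, -1],
    [0, 0, 0, 0, -1]
  ]
}}

```text
t: 10.42
eef_pos: [0.6594, -0.2203, 0.1226]
orientation: [0.365, 0.931, -0.0, -0.002]
ft_force: [-0.3, -0.3, 1.4]
gripper_width: 0.0005
grip_force: 0.0
```

```bash
python3 - <<'E'
from h import *;to(.0297,-.119,.121)
E
```

```text
t 10.4167 local [ 0.0802 -0.181 ] z 0.1226 toolx local deg 135.28 F [-0.3 -0.2] 1.4 w 0.0005369556283939472 j [ 0.58  0.8  -0.52  1.46  0.43  1.    0.78]
units [1.99 0.21 0.05]
```

Call:
{"method": "play_rows", "body": {
  "deltas": [
    [0.2, 0, 0.02, 0, -1],
    [0.2, 0.03, 0, 0, -1],
    [0.2, 0.03, 0, 0, -1],
    [0.2, 0.03, 0, 0, -1],
    [0.2, 0.03, 0, 0, -1],
    [0.2, 0.03, 0, 0, -1],
    [0.2, 0.03, 0, 0, -1],
    [0.2, 0.03, 0, 0, -1],
    [0.2, 0, 0, 0, -1],
    [0.1, 0, 0, 0, -1]
  ]
}}

```text
t: 11.25
eef_pos: [0.6117, -0.1604, 0.1243]
orientation: [0.364, 0.931, 0.001, 0.001]
ft_force: [2.8, -0.8, 0.0]
gripper_width: 0.0005
grip_force: 1.4
```

```bash
python3 - <<'E'
from h import *;to(.0322,-.1146,.121)
E
```

```text
t 11.25 local [ 0.0345 -0.1196] z 0.1243 toolx local deg 135.44 F [ 2.8 -0.9] 0.0 w 0.0005304651820048752 j [ 0.55  0.7  -0.53  1.65  0.43  0.91  0.68]
units [0.13 0.05 0.08]
```

Call:
{"method": "play_rows", "body": {
  "deltas": [
    [0.05, 0.02, 0, 0, -1],
    [0.05, 0.02, 0, 0, -1],
    [0.04, 0.02, 0, 0, -1],
    [0.03, 0, 0, 0, -1],
    [0, 0, 0, 0, -1]
  ]
}}

```text
t: 11.67
eef_pos: [0.6093, -0.156, 0.1243]
orientation: [0.365, 0.931, 0.001, 0.001]
ft_force: [6.1, 0.4, 0.5]
gripper_width: 0.0002
grip_force: 2.4
```

```bash
python3 - <<'E'
from h import *;to(.0322,-.1146,.121)
E
```

```text
t 11.6667 local [ 0.0322 -0.1151] z 0.1243 toolx local deg 135.34 F [6.1 0.2] 0.5 w 0.0002097168338975073 j [ 0.55  0.7  -0.53  1.66  0.43  0.9   0.67]
units [0.01 0.01 0.08]
```

Same end position and force as on the near side, so I'll press a touch more, back off, lift clear and check.

Call:
{"method": "play_rows", "body": {
  "deltas": [
    [0.03, 0.02, 0, 0, -1],
    [0, 0, 0, 0, -1],
    [-0.2, 0, 0, 0, -1],
    [-0.2, 0, 0, 0, -1],
    [0, 0, -0.6, 0, -1],
    [0, 0, -0.8, 0, -1],
    [-0.5, -0.5, -0.6, 0, -1],
    [-0.6, -0.6, -0.2, 0, -1],
    [-0.8, -0.8, 0, 0, -1],
    [-0.8, -0.8, 0, 0, -1]
  ]
}}

```text
t: 12.5
eef_pos: [0.6248, -0.3133, 0.2128]
orientation: [0.364, 0.931, -0.0, -0.0]
ft_force: [0.7, -0.8, 0.4]
gripper_width: 0.0006
grip_force: 0.0
```

Call:
{"method": "play_rows", "body": {
  "deltas": [
    [-0.4, -0.8, 0, 0, -1],
    [-0.4, -0.8, 0, 0, -1],
    [0, 0, 0, 0, -1],
    [0, 0, 0, 0, -1]
  ]
}}

```text
t: 12.83
eef_pos: [0.6026, -0.384, 0.2107]
orientation: [0.367, 0.93, -0.001, -0.001]
ft_force: [-0.1, 0.3, 0.2]
gripper_width: 0.0006
grip_force: 0.0
```

```bash
python3 - <<'E'
from h import *;where()
from workcell import robot
f=robot.grab_frame("top");c=f["img"][215:345,275:455];cv2.imwrite('pics/c4.png',cv2.resize(c[:,:,::-1],None,fx=4.4,fy=4.4,interpolation=cv2.INTER_CUBIC))
E
```

```text
t 12.8333 local [ 0.018  -0.3428] z 0.2107 toolx local deg 134.99 F [-0.1  0.3] 0.2 w 0.0006480286886313522 j [ 0.82  0.74 -0.53  1.34  0.38  1.17  1.07]
```

View pics/c4.png

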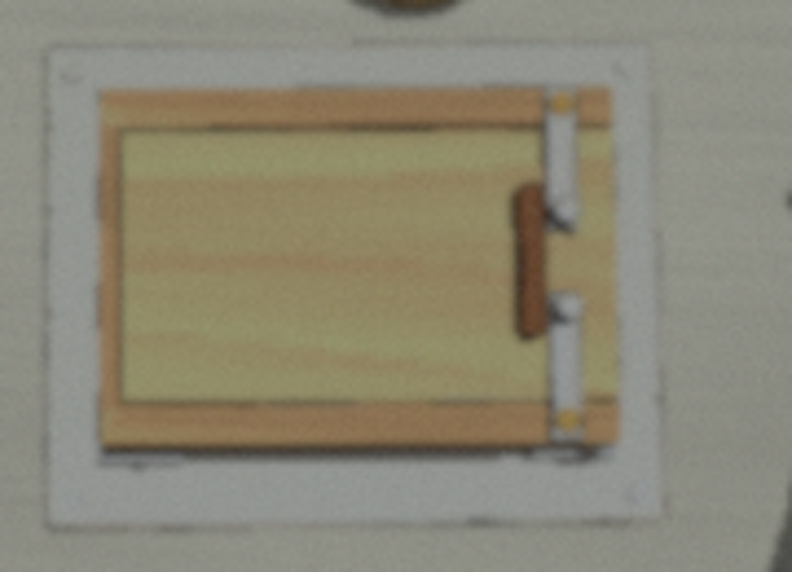

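The view shows both bars square across the lid behind the cleat, at crop (562,160) and (566,370). The lid is home and the arm is clear, so I'm handing the job in.

```bash
python3 -c "
from workcell import robot
print(robot.job_done())"
```

```text
the job is handed in; nothing more can be done
None
```

The lid is fully home and both turn-bars lie square across it behind the cleat; I handed the job in with the arm clear at about 13 s, and the hand-in returned no verdict.

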